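# Hang the tube-draining rack on its two latch hooks

## Robot

A 6-joint arm with a two-finger parallel gripper is mounted at the origin on the work surface. World frame = base frame: x ahead of the robot, y to its left, z up, the work surface at z = 0. Lengths are in m, angles in rad, forces in N, time in s.
With the tool pointing down it reaches from about 0.35 to 0.775 m from the base axis. Payload 5.5 kg.
Tool frame: the origin (TCP) lies at the very end of the fingers, on their centre line; the grasp point (between the pads) lies 19 mm behind it; z points along the fingers, y is the line along which they close (so a half turn about z gives the same grasp; the last joint's range is limited). The gripper opens to 85 mm and grips with 20 to 120 N. Pads are 22 mm wide; open, the fingers measure 114 mm over their backs; the gripper's body (76 mm by 85 mm) begins 54 mm behind the grasp point. The pads swing forward as they close: fully open they stand 13 mm farther back than shut.
Start: joints at [-1.27, 0.313, 0.046, 1.304, 0, 1.431], TCP at [0.245, -0.52, 0.231] pointing down, gripper open.
Joint ranges: [-2.76, 2.76], [-0.86, 1.69], [-1.03, 1.26], [-2.2, 2.34], [-1.47, 1.5], [-3.14, 3.14]. Speed limits (rad/s): [2.57, 2.57, 3.14, 3.14, 3.14, 3.14].

## Interface

Orientations are given as a unit quaternion [w, x, y, z].
In Python, from workcell import get_state, read_camera, calibration, hand_in gives the robot as it stands.
- The arm moves only by the tool drive_tool, never from a script. Its argument "deltas" is a list that holds one entry, the list of rows, each a list of 7 numbers: the closure in counts, from 0 (fully open) to 255 (shut), then the shift along the tool's x, y, z in m, then the turn, a rotation vector about the tool's x, y, z in degrees. A call has 1 to 12 rows; each row is the pose to reach, as a shift and turn from the pose commanded when the call began, along the tool's axes at that moment; what a row does not reach only later rows make up. A row lasts 1/8 s, in which the tool goes at most 62.5 mm and 10.7 degrees, less where a joint would pass 70% of its speed; a pose out of reach is approached as far as the arm can. A call with a gripper value outside its range is refused whole. The fingers move at their own pace and stop on an object; "newtons" is the grip in N (left out, the last holds). Time passes only in rows, so rows that repeat a pose let the fingers close. It gives the time, the measured TCP pose, the force, the opening and the grip force at its end, in the units of the state.
- get_state(): the state, without advancing time (a new reading comes with each control period).
- read_camera(name): name is "side" or "top" or "wrist"; returns (picture, depth): 480x640x3 uint8, red, green, blue; 480x640 float32, m along the optical axis (not along the pixel's ray), 0 where there is no reading.
- calibration(name): a dict with "mtx" (3x3 intrinsics, pixels), "world_from_camera" (4x4, takes a point from camera to world coordinates). Camera axes: x right, y up, looking along -z (the intrinsics and any distortion apply to the point x, -y, -z); pixel columns grow to the right and rows downward; lengths in m; the calibration is good to about 2 mm. A picture is of the moment at which its call begins: read the wrist's pose just before it. calibration takes no time and is no camera call; for the wrist camera it gives the pose at the moment of the call.
- hand_in(): hands the job in; it is judged then, once.
The state is a dict: "clock": time; "joint_pos": joint angles; "qvel": joint speeds; "tau": joint torques, N m; "tcp_pos": TCP position; "orientation": TCP orientation; "wrist_force": force on the tool from outside, world axes, zero at the start; "ft_torque": the same for the moment, N m; "finger_gap": finger opening in m; "grip_force": force on a finger pad.
Only numpy, scipy, OpenCV 4.12 (cv2) and the standard library are available. Lean on these libraries where they do the work, as an engineer would, in place of code of your own. Each camera call takes 0.05 s, during which the arm holds its last target. There are 200 camera calls.

## Task

Pick up the white test-tube draining rack by its blue grip and hang it on the station so that both ends of its steel rod sit in the two blue hooks. Keep hold and press it steadily down until both red latch jaws have closed fully over the rod, and keep leaning on it with about 15 N for a second to check that both sides are home (the hooks must never bear more than 30 N in all, the rack's weight included), then let go and leave it hanging. Do not disturb the other lab things.

Things in the scene. Friction and masses are not known exactly. Their poses are not given: they have to be found in the camera images.
- rack: White plastic draining rack, 0.36 to 0.54 kg, standing on two feet. Origin: centre of its underside; x thickness, y wide direction, z up; a half turn makes no difference. Uprights at y = +-92 mm (12 mm wide) carry the rod; feet there are 100 mm (x) by 16 mm. Pegs reach 42 mm either side in x at heights 70 to 135 mm. Overall 316 mm wide, 204 mm high.
- rod_mid (a point): Middle of the rack's steel rod, 150 mm above its underside, on the rod's axis. The rod is 10 mm thick and 300 mm long along the rack's y, with a black knob (18 mm thick, 8 mm wide) beyond each end. Its free ends, 98 to 150 mm from the middle, go into the hooks. Axes as the rack's.
- rack_grip (a point): Middle of the blue grip on top of the rack, 36 mm above the rod's axis; pinch here across x. The grip is 16 mm thick in x, 56 mm wide in y, from 164 to 204 mm above the underside. It stands on a white shoulder plate, 70 mm (x) by 80 mm (y), whose top is 22 mm below this point. Axes as the rack's.
- station: Hanging station, fixed to the bench: grey base plate 170 mm (x) by 360 mm (y) by 12 mm, two posts (16 mm thick, 260 mm high) at x = +70, y = +-165 mm, a crossbar between them carrying the hooks at x = 0, y = +125 (left) and -125 mm (right). Origin on the bench right below where the rod's middle must lie; x away from the robot, y along the rod line to the left hook, z up.
- under_left (a point): Point on the bench right below the left (+y) hook's seat. The hook is a fixed blue U-slot, 20 mm along y, 15 mm wide in x, flaring to 45 mm at its mouth 31 mm above the seated rod's axis. The crossbar and each hook were clamped by hand and their heights are NOT measured: the seated rod's axis here is 199 to 231 mm above the bench, up to 8 mm higher or lower than at the other hook.
- under_right (a point): The same for the right (-y) hook: on the bench right below its seat, height of the hook likewise unknown. The seated rod may slant a little (up to 8 mm over the 250 mm between the hooks).
- jaw_left (a joint): Red latch jaw of the left hook, in rad: 0 to 0.1 at the start (open, its finger slanting up across the slot), 0.8 closed over the rod when the rod is on the slot's floor. The rod meets it about 20 mm above the seat and turns it going down. Stiff: takes 4 to 7 N at that hook, more than the rack's weight gives; stays where it is left.
- jaw_right (a joint): The same for the right hook.
- tube_stand: Bystander: blue and white stand of test tubes, 70 by 190 mm, 110 mm high. Origin: centre of its underside. Leave it alone.
- flask: Bystander: glass conical flask, 80 mm wide, 128 mm high. Origin: centre of its underside. Leave it alone.
- pump_bottle: Bystander: white pump bottle, 66 mm wide, 200 mm high. Origin: centre of its underside. Leave it alone.
- dish_a: Bystander: clear lidded culture dish, 94 mm wide, 16 mm high. Origin: centre of its underside. Leave it alone.
- dish_b: Bystander: a second such dish. Origin: centre of its underside. Leave it alone.
- beaker: Bystander: glass beaker, 76 mm wide, 95 mm high. Origin: centre of its underside. Leave it alone.
- slide_box: Bystander: green slide box with a pale lid, 87 by 52 mm, 43 mm high. Origin: centre of its underside. Leave it alone.

How it is judged:
By the outcome, as a careful person would: the job done as asked, in the order asked, and still so for the second after the job is handed in, with the robot touching nothing.
It also fails if it takes over 64 s, if anything falls off the work surface, if the arm or the gripper's body presses on something with over 40 N, if the wrist force passes 120 N, or if a joint passes its speed limit or range.

## Working session

There is one attempt and no reset: what is moved stays moved. The work goes in short steps, Python scripts to look and compute and a tool call to move; the robot and the scene stay as the last step left them, time stands still between calls to the robot, and variables do not carry over. Pictures are saved under pics/ and viewed, at most 10 in all, crops included, and the job is handed in when it is done.

Besides the shell and the picture viewer there is one more tool, called after ">>>" as name(argument=value, ...) on one line, values as JSON. drive_tool: Moves the arm, as the interface text tells. Its arguments: {"type":"object","properties":{"deltas":{"type":"array","items":{"type":"array","items":{"type":"array","items":{"type":"number"}}}},"newtons":{"type":"number"}},"required":["deltas"]}

```bash
mkdir -p pics; cat > h.py <<'E'
import numpy as np, cv2
from workcell import *
def grab(n,f):
    c=calibration(n); p,d=read_camera(n); cv2.imwrite(f'pics/{f}.png',p[:,:,::-1]); np.savez(f'pics/{f}.npz',p=p,d=d,K=c['mtx'],T=c['world_from_camera']); return p,d,c
def load(f): 
    z=np.load(f'pics/{f}.npz'); return z['p'],z['d'],z['K'],z['T']
def cloud(d,K,T):
    v,u=np.mgrid[:d.shape[0],:d.shape[1]]
    X=np.stack([(u-K[0,2])/K[0,0]*d,-(v-K[1,2])/K[1,1]*d,-d],-1)
    return X@np.array(T)[:3,:3].T+np.array(T)[:3,3]
def proj(P,K,T):
    q=np.linalg.inv(T)@np.append(P,1); return K[0,0]*q[0]/-q[2]+K[0,2], K[1,2]+K[1,1]*q[1]/q[2]
E
python3 - <<'E'
from h import *
for n in('top','side'):
    p,d,c=grab(n,n+'0'); print(n,{k:v for k,v in c.items()})
print(get_state())
E
```

```text
top {'mtx': array([[584.33140265,   0.        , 326.47860784],
       [  0.        , 584.33140265, 241.03392747],
       [  0.        ,   0.        ,   1.        ]]), 'world_from_camera': array([[ 3.04374609e-02,  9.78000938e-01, -2.06367941e-01,
         1.34307000e-01],
       [-9.99535583e-01,  2.94767364e-02, -7.72915298e-03,
        -2.49865587e-02],
       [-1.47606547e-03,  2.06507356e-01,  9.78443935e-01,
         1.74156181e+00],
       [ 0.00000000e+00,  0.00000000e+00,  0.00000000e+00,
         1.00000000e+00]])}
side {'mtx': array([[469.6243605 ,   0.        , 320.77505553],
       [  0.        , 469.6243605 , 239.25275541],
       [  0.        ,   0.        ,   1.        ]]), 'world_from_camera': array([[-0.96992268,  0.17563881, -0.16852595,  0.26265339],
       [-0.24305176, -0.7365407 ,  0.631216  ,  0.82617189],
       [-0.0132602 ,  0.65319125,  0.75707685,  1.16749061],
       [ 0.        ,  0.        ,  0.        ,  1.        ]])}
{'clock': 0.1, 'joint_pos': array([-1.26959725e+00,  3.13921500e-01,  4.51092170e-02,  1.30359450e+00,
        1.12857923e-05,  1.43119410e+00]), 'qvel': array([-0.00012697,  0.00091238,  0.00356546, -0.00206905,  0.0006033 ,
        0.00030497]), 'tau': array([ 2.27804652e-03, -4.81726956e+01,  2.99244207e+01,  1.27602121e-02,
       -1.22906367e-04, -3.02808061e-06]), 'tcp_pos': array([ 0.24519219, -0.5196108 ,  0.230507  ]), 'orientation': array([-8.03055760e-04,  9.75809622e-01,  2.18620524e-01, -5.93658428e-05]), 'wrist_force': array([ 0.10370064,  0.48236501, -0.73992043]), 'ft_torque': array([-0.01321402, -0.00811682, -0.00843787]), 'grip_force': 0.0, 'finger_gap': 0.08549152306442476}
```

View pics/top0.png

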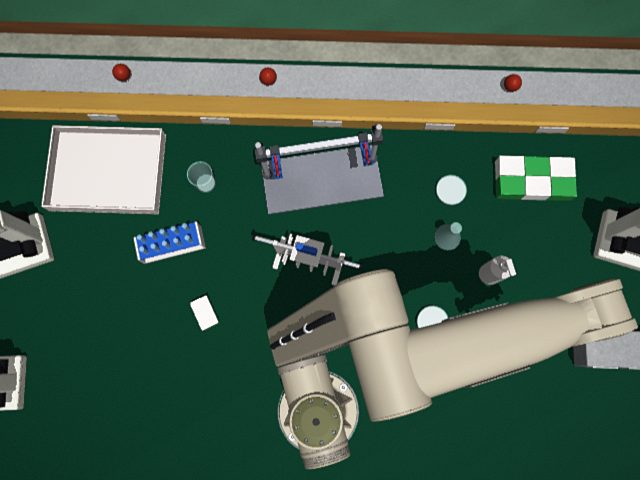

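View pics/side0.png

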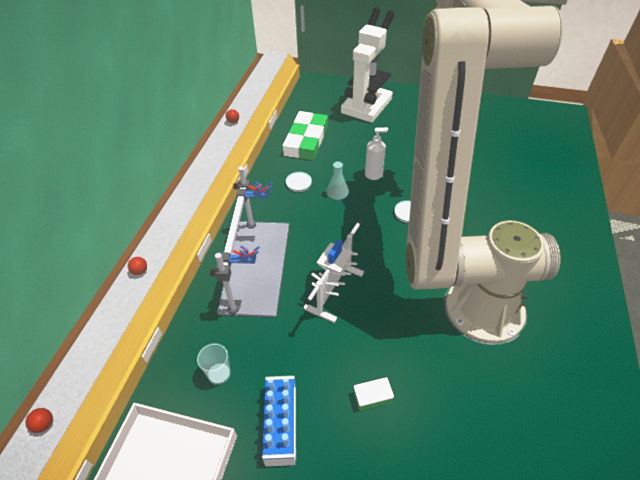

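The top view shows the rack grip at about (306,250), with the rod running from (255,237) to (357,266). The station hooks are at about (277,163) and (367,150). The side view shows the hooks at about (243,256) and (258,188).

```bash
python3 - <<'E'
from h import *
def fit(m,P,name):
    Q=P[m]; c=np.median(Q,0); e,V=np.linalg.eigh(np.cov((Q-Q.mean(0))[:,:2].T)); a=np.degrees(np.arctan2(V[1,1],V[0,1]))
    print(name,len(Q),'med',c.round(4),'mean',Q.mean(0).round(4),'zmin/max',np.percentile(Q[:,2],[2,98]).round(3),'axis',round(a,1),'mid',((Q.min(0)+Q.max(0))/2).round(4), (2*np.sqrt(e)*1.73).round(3))
for f,boxes in (('top0',dict(grip=(290,235,320,262),hookL=(265,150,290,182),hookR=(350,135,380,168))),('side0',dict(grip=(320,235,345,265),hookL=(225,243,262,267),hookR=(242,178,275,200)))):
    p,d,K,T=load(f); P=cloud(d,K,T); h=cv2.cvtColor(p,cv2.COLOR_RGB2HSV)
    blue=(h[...,0]>105)&(h[...,0]<125)&(h[...,1]>150)&(h[...,2]>50)&(d>0)
    red=((h[...,0]<8)|(h[...,0]>172))&(h[...,1]>130)&(d>0)
    for n,(a,b,c,e) in boxes.items():
        w=np.zeros_like(blue); w[b:e,a:c]=1
        fit(blue&w,P,f+' '+n)
        if 'hook' in n and (red&w).sum()>3: fit(red&w,P,f+' red '+n)
        if n=='grip': fit(blue&w&(P[...,2]>.197),P,f+' gtop')
p,d,K,T=load('top0');P=cloud(d,K,T)
v,u=np.mgrid[:480,:640]
m=(d>0)&(P[...,2]>.006)&(P[...,2]<.02)&(u>255)&(u<390)&(v>140)&(v<218); 
r=cv2.minAreaRect((P[m][:,:2]*1000).astype(np.float32)); print('plate',r,P[m][:,2].mean())
m=(d>0)&(P[...,2]>.13)&(P[...,2]<.17)&(u>250)&(u<360)&(v>230)&(v<275); fit(m,P,'rod')
E
```

```text
top0 grip 149 med [0.4355 0.0417 0.2023] mean [0.4361 0.0416 0.2003] zmin/max [0.18 0.21] axis 73.6 mid [0.4417 0.0415 0.1854] [0.019 0.056]
top0 gtop 123 med [0.437  0.0414 0.203 ] mean [0.4365 0.0411 0.2032] zmin/max [0.197 0.21 ] axis 76.0 mid [0.4361 0.0415 0.2042] [0.016 0.055]
top0 hookL 113 med [0.6586 0.1302 0.2082] mean [0.6632 0.1304 0.215 ] zmin/max [0.193 0.244] axis -169.0 mid [0.662  0.1323 0.2162] [0.027 0.082]
top0 red hookL 46 med [0.6602 0.1313 0.2272] mean [0.661  0.1306 0.2261] zmin/max [0.206 0.238] axis -168.5 mid [0.6662 0.131  0.222 ] [0.006 0.058]
top0 hookR 120 med [ 0.7051 -0.11    0.2033] mean [ 0.7108 -0.1125  0.208 ] zmin/max [0.189 0.239] axis -171.8 mid [ 0.739  -0.1152  0.1246] [0.029 0.086]
top0 red hookR 42 med [ 0.7053 -0.1138  0.2221] mean [ 0.7084 -0.1146  0.2204] zmin/max [0.203 0.233] axis -169.5 mid [ 0.7117 -0.1151  0.2167] [0.006 0.06 ]
side0 grip 167 med [0.4327 0.0507 0.2011] mean [0.4328 0.0489 0.1962] zmin/max [0.173 0.208] axis 75.7 mid [0.4336 0.041  0.1892] [0.015 0.059]
side0 gtop 100 med [0.4333 0.0466 0.204 ] mean [0.4334 0.0452 0.
[... 253 characters left out ...]
589 0.132  0.2247] mean [0.6564 0.1315 0.2245] zmin/max [0.212 0.237] axis -170.9 mid [0.6551 0.1308 0.2241] [0.008 0.058]
side0 hookR 34 med [ 0.7278 -0.1109  0.1963] mean [ 0.7198 -0.1126  0.2022] zmin/max [0.191 0.235] axis -173.8 mid [ 0.7142 -0.1136  0.2127] [0.023 0.065]
side0 red hookR 37 med [ 0.7136 -0.1143  0.2193] mean [ 0.7211 -0.1381  0.1963] zmin/max [-0.002  0.232] axis 119.1 mid [ 0.7588 -0.2253  0.1142] [0.05  0.279]
plate ((697.8478393554688, 6.0993499755859375), (248.01495361328125, 416.029296875), 1.7173786163330078) 0.011998346572293709
rod 928 med [0.4299 0.0417 0.16  ] mean [0.4356 0.0434 0.1578] zmin/max [0.132 0.169] axis 76.0 mid [0.4359 0.0455 0.15  ] [0.066 0.228]
```

```bash
cat >> h.py <<'E'
from scipy.spatial.transform import Rotation as R
def rq(q): return R.from_quat([q[1],q[2],q[3],q[0]])
def delta(pos,yaw,cmd=None):
    """tool pointing down, tool x at world angle yaw deg"""
    s=get_state(); A=rq(s['orientation']) 
    B=R.from_euler('z',yaw,degrees=True)*R.from_euler('x',180,degrees=True)
    print('shift',A.inv().apply(np.array(pos)-s['tcp_pos']).round(4),'turn',(A.inv()*B).as_rotvec(degrees=True).round(2))
E
python3 - <<'E'
from h import *
s=get_state();c=calibration('wrist');T=c['world_from_camera'];A=rq(s['orientation']).as_matrix()
print(c['mtx']);print('cam in tool',A.T@(T[:3,3]-s['tcp_pos']));print(A.T@T[:3,:3])
delta((.245,-.52,.42),25.2)
delta((.60,.005,.45),101.5)
E
```

```text
[[340.50402852   0.         318.34988099]
 [  0.         340.50402852 237.201332  ]
 [  0.           0.           1.        ]]
cam in tool [ 0.06869381 -0.00085844 -0.14276398]
[[ 6.13850478e-04  9.60599190e-01  2.77936717e-01]
 [ 9.99999654e-01 -7.45522105e-04  3.68060994e-04]
 [ 5.60767059e-04  2.77936395e-01 -9.60599316e-01]]
shift [-0.0003 -0.     -0.1895] turn [-0.09 -0.01  0.06]
shift [ 0.5448 -0.3234 -0.2188] turn [-7.000e-02 -7.000e-02 -7.624e+01]
```

>>> drive_tool(deltas=[[[0,0,0,-0.06,0,0,-8],[0,0.05,-0.02,-0.12,0,0,-16],[0,0.1,-0.05,-0.17,0,0,-24],[0,0.15,-0.08,-0.18,0,0,-32],[0,0.2,-0.11,-0.18,0,0,-40],[0,0.25,-0.145,-0.18,0,0,-48],[0,0.3,-0.18,-0.18,0,0,-54],[0,0.35,-0.215,-0.18,0,0,-60],[0,0.4,-0.25,-0.18,0,0,-66],[0,0.45,-0.285,-0.18,0,0,-70],[0,0.5,-0.32,-0.18,0,0,-74],[0,0.55,-0.35,-0.18,0,0,-76]]])

```text
clock: 1.6
tcp_pos: [0.5901, 0.0273, 0.4112]
orientation: [0.0, 0.634, 0.774, -0.0]
wrist_force: [0.5, -1.0, -0.4]
finger_gap: 0.0851
grip_force: 0.0
```

>>> drive_tool(deltas=[[[0,0.01,-0.02,0,0,0,0],[0,0.01,-0.02,0,0,0,0],[0,0.01,-0.02,0,0,0,0]]])

```text
clock: 1.98
tcp_pos: [0.5681, 0.0307, 0.4116]
orientation: [0.0, 0.635, 0.773, 0.0]
wrist_force: [0.1, 0.2, 0.7]
finger_gap: 0.0853
grip_force: 0.0
```

```bash
python3 - <<'E'
from h import *
s=get_state();print(s['clock'],s['tcp_pos'],s['qvel'].round(3))
p,d,c=grab('wrist','w1')
E
```

```text
1.975 [0.56805601 0.03071291 0.41162997] [-0.012 -0.001  0.004 -0.002 -0.    -0.   ]
```

View pics/w1.png

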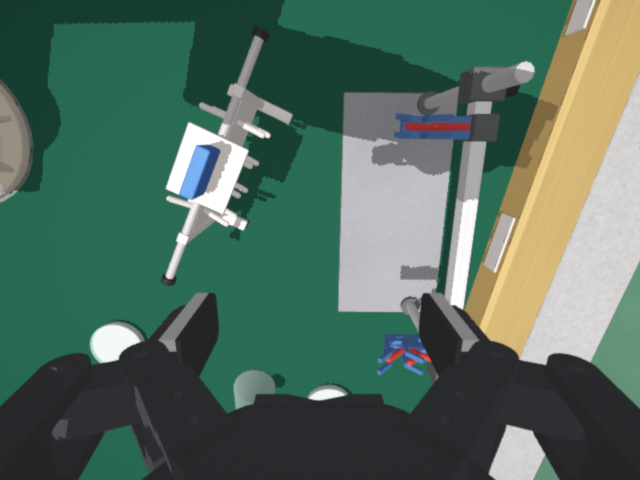

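The wrist view shows the rack grip at about (200,172), the left hook at (430,127) and the right hook, partly hidden, at (405,350). I'll measure the rack from this picture, then centre over the station.

>>> drive_tool(deltas=[[[0,-0.02,0.05,0,0,0,0],[0,-0.04,0.09,0,0,0,0],[0,-0.04,0.09,0,0,0,0],[0,-0.04,0.09,0,0,0,0]]])

```text
clock: 2.52
tcp_pos: [0.664, 0.0085, 0.4108]
orientation: [-0.0, 0.635, 0.773, -0.0]
wrist_force: [-0.9, -0.5, 0.8]
finger_gap: 0.0856
grip_force: 0.0
```

```bash
python3 - <<'E'
from h import *
s=get_state();print(s['clock'],s['tcp_pos'],s['qvel'].round(3))
grab('wrist','w2')
p,d,K,T=load('w1');P=cloud(d,K,T);h=cv2.cvtColor(p,cv2.COLOR_RGB2HSV)
v,u=np.mgrid[:480,:640]
m=(h[...,0]>102)&(h[...,0]<125)&(h[...,1]>120)&(P[...,2]>.199)&(P[...,2]<.21)&(u<260)&(v>130)&(v<210)
r=cv2.minAreaRect((P[m][:,:2]*1000).astype(np.float32));print('grip top',r,P[m].mean(0))
m=(P[...,2]>.172)&(P[...,2]<.19)&(u<260)&(u>150)&(v>110)&(v<220)
r=cv2.minAreaRect((P[m][:,:2]*1000).astype(np.float32));print('shoulder?',r,P[m].mean(0))
m=(P[...,2]>.135)&(P[...,2]<.17)&(u<275)&(u>155)&(v>20)&(v<290);Q=P[m]
print('rod',np.polyfit(Q[:,1],Q[:,0],1),Q.min(0),Q.max(0))
for a,b in ((260,33),(168,280)): print('knob',np.median(P[b-3:b+4,a-3:a+4].reshape(-1,3),0))
E
```

```text
2.525 [0.6640364  0.00851377 0.41083871] [ 0.011 -0.062 -0.022  0.004 -0.001 -0.002]
grip top ((435.4918212890625, 42.306007385253906), (55.95388412475586, 15.248185157775879), 75.88492584228516) [0.43618245 0.04364419 0.20407557]
shoulder? ((442.0128479003906, 42.41173553466797), (56.34299087524414, 12.292535781860352), 88.77055358886719) [0.44265655 0.04552187 0.18116326]
rod [0.22438875 0.42766264] [ 0.38220475 -0.11249063  0.13501907] [0.4860866  0.19738423 0.16998458]
knob [0.4727008  0.19101082 0.15864371]
knob [ 0.39984328 -0.10423545  0.15800642]
```

View pics/w2.png

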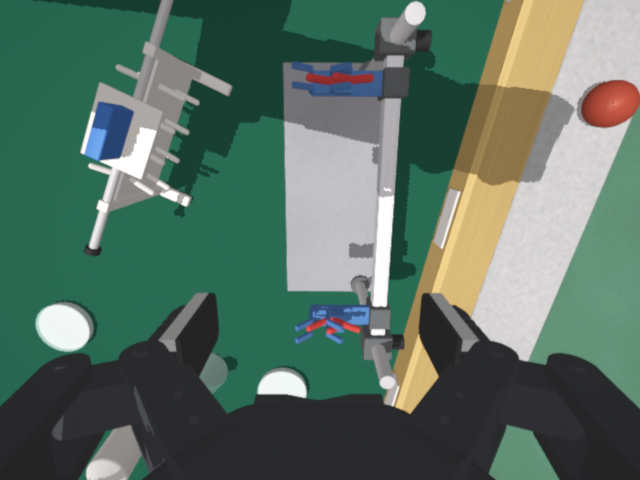

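The second wrist view shows the left hook at about (335,80) with its crossbar clamp at (397,83), and the right hook at (335,322). Next I'll profile the hooks.

```bash
python3 - <<'E'
from h import *
p,d,K,T=load('w2');P=cloud(d,K,T);h=cv2.cvtColor(p,cv2.COLOR_RGB2HSV)
v,u=np.mgrid[:480,:640]
# base plate & bar
m=(P[...,2]>.008)&(P[...,2]<.016)&(u>280)&(u<380)&(v>60)&(v<295)
r=cv2.minAreaRect((P[m][:,:2]*1000).astype(np.float32));print('plate',r)
ang=np.radians(11.3); ex=np.array([np.cos(ang),np.sin(ang)]); ey=np.array([-ex[1],ex[0]])
blue=(h[...,0]>100)&(h[...,0]<125)&(h[...,1]>120)&(P[...,2]>.15)
red=((h[...,0]<8)|(h[...,0]>172))&(h[...,1]>120)&(P[...,2]>.15)
O=np.array([.687,.0085])
for n,w in (('L',(v>55)&(v<105)&(u>285)&(u<385)),('R',(v>295)&(v<350)&(u>285)&(u<372))):
    for cn,cm in (('blue',blue),('red',red)):
        Q=P[cm&w]; X=(Q[:,:2]-O)@ex; Y=(Q[:,:2]-O)@ey
        print(n,cn,len(Q),'Y',np.percentile(Y,[2,50,98]).round(4),'X',X.min().round(4),X.max().round(4))
        for a in np.arange(-.045,.075,.005):
            k=(X>=a)&(X<a+.005)
            if k.sum(): print('  x%+.1f n%d z %s'%(a*1e3+2.5,k.sum(),np.percentile(Q[k,2]*1e3,[5,50,95]).round(1)))
a=cv2.resize(p[50:110,280:390],None,fx=6,fy=6,interpolation=cv2.INTER_CUBIC);b=cv2.resize(p[295:355,280:390],None,fx=6,fy=6,interpolation=cv2.INTER_CUBIC)
cv2.imwrite('pics/c.png',cv2.resize(np.vstack([a,b]),(550,600))[:,:,::-1])
E
```

```text
plate ((681.13037109375, 8.906158447265625), (145.35064697265625, 360.6149597167969), 10.780257225036621)
L blue 1441 Y [0.1161 0.1221 0.1368] X -0.0469 0.0357
  x-42.5 n71 z [238.5 240.7 242.9]
  x-37.5 n76 z [232.4 235.7 238.8]
  x-32.5 n84 z [209.2 229.8 232.7]
  x-27.5 n65 z [200.  206.1 214.6]
  x-22.5 n84 z [200.3 205.8 207.8]
  x-17.5 n71 z [200.2 205.9 207.3]
  x-12.5 n107 z [201.3 228.2 232. ]
  x-7.5 n107 z [207.6 233.5 236.6]
  x-2.5 n127 z [207.  237.8 241.3]
  x+2.5 n99 z [200.9 219.5 242.9]
  x+7.5 n54 z [199.3 200.7 218.7]
  x+12.5 n76 z [199.2 200.4 201.5]
  x+17.5 n75 z [199.2 200.4 201.8]
  x+22.5 n72 z [199.2 200.3 201.5]
  x+27.5 n105 z [199.1 200.4 201.8]
  x+32.5 n124 z [199.  200.4 201.8]
  x+37.5 n18 z [199.1 200.3 201. ]
L red 507 Y [0.1237 0.1265 0.1299] X -0.0353 0.0221
  x-37.5 n4 z [229.5 230.3 230.9]
  x-32.5 n45 z [229.2 231.3 233.2]
  x-27.5 n38 z [225.7 228.4 231. ]
  x-22.5 n50 z [220.5 223.7 553.6]
  x-17.5 n36 z [216.6 218.8 220.9]
  x-12.5 n58 z [213.3 227.7 237.1]
  x-7.5 n51 z [211.1 234.8 237.3]
  x-2.5 n42 z [228.4 231.  232.8]
  x+2.5 n29 z [
[... 577 characters left out ...]
 [191.1 195.5 196.6]
  x+12.5 n71 z [190.8 195.5 197.1]
  x+17.5 n80 z [191.9 195.6 196.6]
  x+22.5 n90 z [192.2 195.4 196.9]
  x+27.5 n81 z [194.1 195.7 196.8]
  x+32.5 n57 z [192.4 195.6 196.9]
R red 317 Y [-0.1254 -0.1212 -0.1192] X -0.0385 0.0203
  x-37.5 n19 z [224.  225.5 226.5]
  x-32.5 n24 z [220.4 224.4 225.7]
  x-27.5 n33 z [216.  219.9 222.5]
  x-22.5 n26 z [212.2 215.7 218.7]
  x-17.5 n19 z [207.8 212.1 229.3]
  x-12.5 n33 z [205.8 230.5 232.1]
  x-7.5 n26 z [205.8 209.7 229.8]
  x-2.5 n20 z [207.  211.8 217.5]
  x+2.5 n27 z [213.9 218.1 220.3]
  x+7.5 n30 z [218.6 221.3 223.4]
  x+12.5 n31 z [221.8 224.8 227.1]
  x+17.5 n27 z [225.1 227.4 229.2]
  x+22.5 n2 z [225.9 226.1 226.2]
```

View pics/c.png

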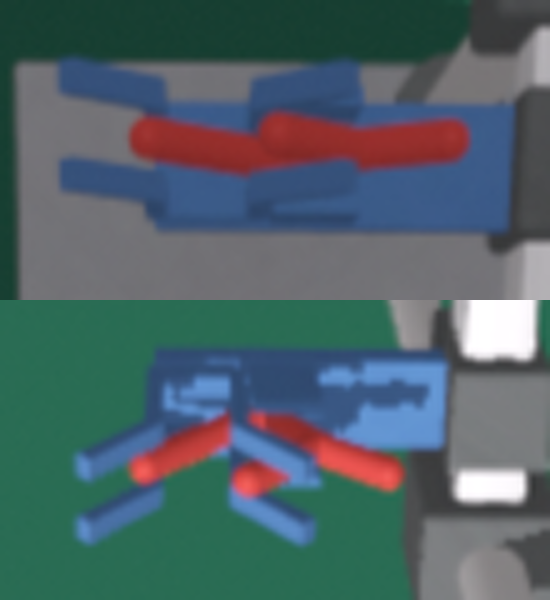

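The crop shows two forked, flared blue hooks with red jaws lying open across the slots. The fits put the station origin at about (0.664, 0.006) with its y axis at about 100.75°. The seats are at about z = 0.212 on the left and 0.207 on the right.

```bash
python3 - <<'E'
from h import *
delta((.4357,.0425,.30),76.1)
delta((.4357,.0425,.170),76.1)
E
```

```text
shift [ 0.0771 -0.2169  0.112 ] turn [4.00e-02 1.00e-02 2.51e+01]
shift [ 0.0772 -0.217   0.242 ] turn [4.00e-02 1.00e-02 2.51e+01]
```

>>> drive_tool(deltas=[[[100,0.02,-0.055,0.02,0,0,6],[100,0.04,-0.11,0.04,0,0,13],[100,0.06,-0.165,0.07,0,0,20],[100,0.077,-0.217,0.1,0,0,25],[100,0.077,-0.217,0.14,0,0,25],[100,0.077,-0.217,0.17,0,0,25],[100,0.077,-0.217,0.195,0,0,25],[100,0.077,-0.217,0.215,0,0,25],[100,0.077,-0.217,0.23,0,0,25],[100,0.077,-0.217,0.24,0,0,25],[100,0.077,-0.217,0.242,0,0,25],[100,0.077,-0.217,0.242,0,0,25]]])

```text
clock: 4.08
tcp_pos: [0.4365, 0.0426, 0.1697]
orientation: [0.0, 0.787, 0.617, 0.0]
wrist_force: [0.1, 0.5, 0.0]
finger_gap: 0.0516
grip_force: 0.0
```

```bash
python3 - <<'E'
from h import *
delta((.4357,.0425,.170),76.1)
p,d,c=grab('wrist','w3'); K=c['mtx'];T=c['world_from_camera']; P=cloud(d,K,T);h=cv2.cvtColor(p,cv2.COLOR_RGB2HSV)
m=(h[...,0]>102)&(h[...,0]<125)&(h[...,1]>120)&(P[...,2]>.195)&(P[...,2]<.212)
r=cv2.minAreaRect((P[m][:,:2]*1000).astype(np.float32));print('grip top',m.sum(),r,P[m].mean(0))
E
```

```text
shift [-0.0003 -0.0008 -0.0003] turn [ 0.05 -0.    0.16]
grip top 5771 ((435.05029296875, 43.77448654174805), (54.53792190551758, 15.799919128417969), 75.75540161132812) [0.43567912 0.04693678 0.20382903]
```

View pics/w3.png

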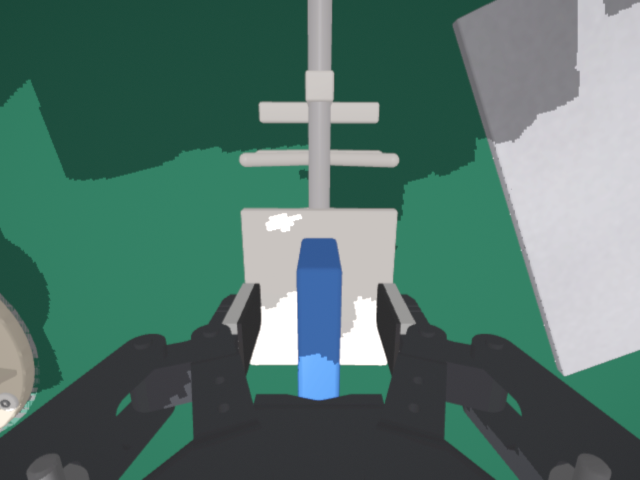

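The grip is centred between the fingers at column 320, aligned with the pads. Closing on it.

>>> drive_tool(deltas=[[[255,0,0,0,0,0,0],[255,0,0,0,0,0,0],[255,0,0,0,0,0,0],[255,0,0,0,0,0,0],[255,0,0,0,0,0,0],[255,0,0,0,0,0,0]]], newtons=90)

```text
clock: 4.88
tcp_pos: [0.4369, 0.0426, 0.1697]
orientation: [0.001, 0.787, 0.617, 0.0]
wrist_force: [1.8, -0.8, 4.5]
finger_gap: 0.0146
grip_force: 88.6
```

>>> drive_tool(deltas=[[[255,0,0,-0.01,0,0,0],[255,0,0,-0.03,0,0,0],[255,0,0,-0.06,0,0,0],[255,0,0,-0.09,0,0,0],[255,0,0,-0.12,0,0,0],[255,0,0,-0.14,0,0,0],[255,0,0,-0.15,0,0,0],[255,0,0,-0.15,0,0,0],[255,0,0,-0.15,0,0,0]]])

```text
clock: 6.0
tcp_pos: [0.4356, 0.0427, 0.3181]
orientation: [-0.001, 0.787, 0.617, -0.001]
wrist_force: [-0.3, 0.0, -4.5]
finger_gap: 0.0151
grip_force: 88.1
```

```bash
python3 - <<'E'
from h import *
s=get_state();print(s['wrist_force'],s['ft_torque'],s['tcp_pos'],s['joint_pos'])
delta((.664,.006,.32),100.75)
p,d,c=grab('wrist','w4')
E
```

```text
[-0.28949071  0.01051882 -4.52200337] [ 0.05625239 -0.00072463 -0.01733338] [0.43559556 0.04272212 0.31812257] [-8.59869460e-02  3.50043103e-02 -8.19438980e-02  1.45616132e+00
 -8.77012933e-05  1.72466482e+00]
shift [ 0.0186  0.2306 -0.0024] turn [ -0.13  -0.   -24.49]
```

>>> drive_tool(deltas=[[[255,0,0,0,0,0,-6],[255,0,0,0,0,0,-14],[255,0,0.02,0,0,0,-20],[255,0.005,0.055,0,0,0,-24.5],[255,0.01,0.095,0,0,0,-24.5],[255,0.014,0.135,0,0,0,-24.5],[255,0.0175,0.17,0,0,0,-24.5],[255,0.0186,0.2,0,0,0,-24.5],[255,0.0186,0.22,0,0,0,-24.5],[255,0.0186,0.23,0,0,0,-24.5],[255,0.0186,0.2305,0,0,0,-24.5],[255,0.0186,0.2305,0,0,0,-24.5]]])

```text
clock: 7.55
tcp_pos: [0.664, 0.0061, 0.3185]
orientation: [-0.001, 0.638, 0.77, -0.0]
wrist_force: [0.4, -0.4, -3.8]
finger_gap: 0.0149
grip_force: 88.6
```

>>> drive_tool(deltas=[[[255,0,0,0.01,0,0.5,0],[255,0,0,0.025,0,1.1,0],[255,0,0,0.035,0,1.1,0],[255,0,0,0.035,0,1.1,0],[255,0,0,0.035,0,1.1,0]]])

```text
clock: 8.18
tcp_pos: [0.6646, 0.006, 0.2848]
orientation: [-0.007, 0.638, 0.77, 0.006]
wrist_force: [-0.3, -0.3, -3.5]
finger_gap: 0.015
grip_force: 88.5
```

```bash
python3 - <<'E'
from h import *
s=get_state();print(s['clock'],s['wrist_force'].round(2),s['ft_torque'].round(3),s['tcp_pos'])
delta((.664,.006,.285),100.75)
p,d,c=grab('wrist','w5')
p2,d2,c2=grab('side','s5');p3,_,_=grab('top','t5')
a=cv2.resize(p2[150:330,170:350],(560,560)); 
b=cv2.resize(p3[110:230,230:400],(240*170//120,240));b2=cv2.resize(p,(320,240))
cv2.imwrite('pics/c5.png',np.hstack([cv2.resize(p,(480,360)),cv2.resize(p2[150:330,190:350],(320,360))])[:,:,::-1])
A=rq(s['orientation']).as_matrix();P=(cloud(d,c['mtx'],c['world_from_camera'])-s['tcp_pos'])@A
# rod in tool frame: x in 98..150, z near +.02
m=(P[...,0]>.05)&(P[...,0]<.16)&(abs(P[...,1])<.02)&(P[...,2]>0.005)&(P[...,2]<.03)
for a in np.arange(.05,.165,.01):
    k=m&(P[...,0]>=a)&(P[...,0]<a+.01); Q=P[k]
    if len(Q)>3: print(round(a,2),len(Q),'y',Q[:,1].min().round(4),Q[:,1].max().round(4),'ztop',np.percentile(Q[:,2],10).round(4))
E
```

```text
8.175 [-0.32 -0.26 -3.47] [-0.036  0.04   0.003] [0.66457541 0.00603059 0.28480037]
shift [ 0.0001 -0.0006 -0.0002] turn [ 0.04 -1.08  0.01]
0.05 473 y -0.0068 0.0031 ztop 0.0142
0.06 506 y -0.0068 0.003 ztop 0.0142
0.07 506 y -0.0067 0.0029 ztop 0.0142
0.08 629 y -0.0077 0.0039 ztop 0.0122
0.09 672 y -0.0076 0.0043 ztop 0.0118
0.1 608 y -0.0064 0.0031 ztop 0.0141
0.11 652 y -0.0068 0.003 ztop 0.0142
0.12 324 y -0.0067 0.0028 ztop 0.0142
```

View pics/c5.png

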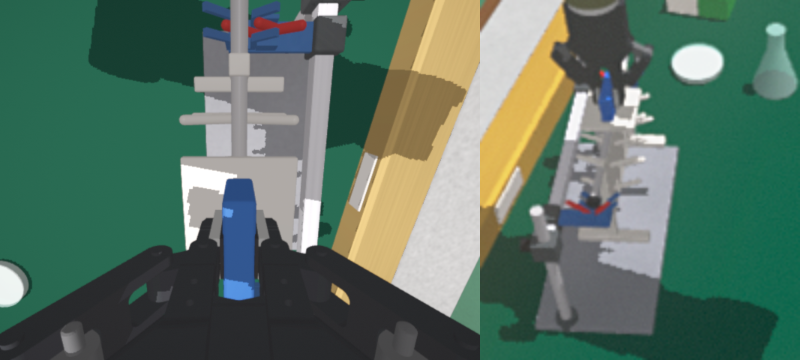

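The wrist crop shows the rod crossing the left hook's mouth near its middle, and the side crop shows the rack hovering over the hooks. Now I'll measure rod against hook in this same picture.

```bash
python3 - <<'E'
from h import *
s=get_state()
p,d,K,T=load('w5');A=rq(s['orientation']).as_matrix();P=(cloud(d,K,T)-s['tcp_pos'])@A;h=cv2.cvtColor(p,cv2.COLOR_RGB2HSV)
blue=(h[...,0]>100)&(h[...,0]<125)&(h[...,1]>120)&(P[...,0]>.1)&(P[...,2]>.03)&(P[...,2]<.1)
Q=P[blue]
print('x range',np.percentile(Q[:,0],[1,99]))
for a in np.arange(-.04,.04,.004):
    k=(Q[:,1]>=a)&(Q[:,1]<a+.004)
    if k.sum()>3: print('y %.0f n%d z %s'%(a*1e3+2,k.sum(),np.percentile(Q[k,2]*1e3,[5,25,50]).round(1)))
E
```

```text
x range [0.1124783  0.13401501]
y -26 n100 z [44.9 45.7 46.3]
y -22 n244 z [44.3 45.6 46.7]
y -18 n231 z [48.3 49.4 50.5]
y -14 n217 z [52.1 53.4 54.6]
y -10 n211 z [56.3 57.4 58.8]
y 6 n206 z [58.2 60.5 72.5]
y 10 n280 z [54.7 56.4 57.8]
y 14 n336 z [50.6 52.3 54. ]
y 18 n382 z [46.9 48.5 50.5]
y 22 n386 z [44.7 46.1 48.2]
y 26 n159 z [68.  69.2 72.9]
y 30 n132 z [85.7 86.6 87. ]
y 34 n162 z [85.7 86.4 87. ]
y 38 n164 z [85.8 86.5 87. ]
```

>>> drive_tool(deltas=[[[255,0,0.0014,0.005,0,0,0],[255,0,0.0014,0.013,0,0,0],[255,0,0.0014,0.022,0,0,0],[255,0,0.0014,0.028,0,0,0],[255,0,0.0014,0.031,0,0,0],[255,0,0.0014,0.032,0,0,0],[255,0,0.0014,0.032,0,0,0],[255,0,0.0014,0.032,0,0,0]]])

```text
clock: 9.32
tcp_pos: [0.666, 0.0068, 0.2527]
orientation: [-0.007, 0.638, 0.77, 0.006]
wrist_force: [0.7, 0.7, -5.7]
finger_gap: 0.0146
grip_force: 88.6
```

>>> drive_tool(deltas=[[[255,0,0,0.001,0,0,0],[255,0,0,0.002,0,0,0],[255,0,0,0.003,0,0,0],[255,0,0,0.004,0,0,0],[255,0,0,0.005,0,0,0],[255,0,0,0.005,0,0,0]]])

```text
clock: 10.07
tcp_pos: [0.6659, 0.0069, 0.2473]
orientation: [-0.007, 0.638, 0.77, 0.006]
wrist_force: [1.1, -0.6, -4.5]
finger_gap: 0.0149
grip_force: 88.7
```

```bash
python3 - <<'E'
from h import *
s=get_state();print(s['clock'],s['wrist_force'].round(2),s['ft_torque'].round(3),s['tcp_pos'],s['orientation'].round(4))
E
```

```text
10.075 [ 1.11 -0.63 -4.48] [ 0.05  -0.067 -0.104] [0.66585135 0.00693392 0.24726989] [-0.0074  0.6377  0.7702  0.0062]
```

>>> drive_tool(deltas=[[[255,0,0,0.001,0,0,0],[255,0,0,0.002,0,0,0],[255,0,0,0.003,0,0,0],[255,0,0,0.003,0,0,0]]])

```text
clock: 10.58
tcp_pos: [0.6666, 0.007, 0.2454]
orientation: [-0.006, 0.638, 0.77, 0.007]
wrist_force: [1.8, 0.8, 3.0]
finger_gap: 0.0154
grip_force: 89.6
```

>>> drive_tool(deltas=[[[255,0,0,0.001,0,0,0],[255,0,0,0.002,0,0,0],[255,0,0,0.003,0,0,0],[255,0,0,0.003,0,0,0]]])

```text
clock: 11.08
tcp_pos: [0.6656, 0.0069, 0.2411]
orientation: [-0.007, 0.638, 0.77, 0.006]
wrist_force: [0.3, -0.2, 3.5]
finger_gap: 0.015
grip_force: 89.9
```

>>> drive_tool(deltas=[[[255,0,0,0.001,0,0,0],[255,0,0,0.002,0,0,0],[255,0,0,0.003,0,0,0],[255,0,0,0.003,0,0,0]]])

```text
clock: 11.58
tcp_pos: [0.6655, 0.007, 0.238]
orientation: [-0.008, 0.638, 0.77, 0.006]
wrist_force: [-1.0, -1.2, 4.2]
finger_gap: 0.0147
grip_force: 90.0
```

```bash
python3 - <<'E'
from h import *
s=get_state();print(s['clock'],s['wrist_force'].round(2),s['ft_torque'].round(3),s['tcp_pos'],s['orientation'].round(4))
E
```

```text
11.575 [-0.97 -1.18  4.23] [-0.275  0.264  0.036] [0.66551243 0.00696331 0.23804081] [-0.0076  0.6377  0.7702  0.0058]
```

>>> drive_tool(deltas=[[[255,0,0,0.001,0,0,0],[255,0,0,0.002,0,0,0],[255,0,0,0.003,0,0,0],[255,0,0,0.004,0,0,0],[255,0,0,0.004,0,0,0]]])

```text
clock: 12.2
tcp_pos: [0.6655, 0.007, 0.234]
orientation: [-0.008, 0.638, 0.77, 0.006]
wrist_force: [-1.7, -1.2, 3.3]
finger_gap: 0.015
grip_force: 89.9
```

>>> drive_tool(deltas=[[[255,0,0,0.001,0,0,0],[255,0,0,0.002,0,0,0],[255,0,0,0.002,0,0,0]]])

```text
clock: 12.58
tcp_pos: [0.6656, 0.0071, 0.2321]
orientation: [-0.007, 0.638, 0.77, 0.006]
wrist_force: [-2.1, -1.4, 3.4]
finger_gap: 0.015
grip_force: 90.0
```

>>> drive_tool(deltas=[[[255,0,0,0.001,0,0,0],[255,0,0,0.002,0,0,0],[255,0,0,0.002,0,0,0]]])

```text
clock: 12.95
tcp_pos: [0.6658, 0.0072, 0.2301]
orientation: [-0.007, 0.638, 0.77, 0.006]
wrist_force: [-2.1, -2.0, 3.0]
finger_gap: 0.015
grip_force: 90.0
```

```bash
python3 - <<'E'
from h import *
s=get_state();print(s['clock'],s['wrist_force'].round(2),s['ft_torque'].round(3),s['tcp_pos'],s['orientation'].round(4))
E
```

```text
12.95 [-2.09 -2.02  2.97] [-0.516  0.67   0.007] [0.66579058 0.00718987 0.23014286] [-0.0073  0.6377  0.7702  0.0061]
```

>>> drive_tool(deltas=[[[255,0,-0.0003,0.0005,0,0,0],[255,0,-0.0005,0.001,0,0,0],[255,0,-0.0005,0.001,0,0,0]]])

```text
clock: 13.32
tcp_pos: [0.6657, 0.0072, 0.2295]
orientation: [-0.007, 0.638, 0.77, 0.006]
wrist_force: [-1.2, -1.7, 4.0]
finger_gap: 0.015
grip_force: 90.0
```

>>> drive_tool(deltas=[[[255,0,0,0.0005,0,0,0],[255,0,0,0.001,0,0,0],[255,0,0,0.001,0,0,0]]])

```text
clock: 13.7
tcp_pos: [0.6658, 0.0072, 0.2287]
orientation: [-0.007, 0.638, 0.77, 0.007]
wrist_force: [-0.4, -1.6, 5.5]
finger_gap: 0.0149
grip_force: 90.2
```

>>> drive_tool(deltas=[[[255,0,0,0.0005,0,0,0],[255,0,0,0.001,0,0,0],[255,0,0,0.001,0,0,0]]])

```text
clock: 14.08
tcp_pos: [0.6659, 0.0072, 0.2286]
orientation: [-0.006, 0.638, 0.77, 0.007]
wrist_force: [-0.9, -1.8, 8.6]
finger_gap: 0.0148
grip_force: 90.5
```

```bash
python3 - <<'E'
from h import *
s=get_state();print(s['clock'],s['wrist_force'].round(2),s['ft_torque'].round(3),s['tcp_pos'],s['orientation'].round(4))
E
```

```text
14.075 [-0.87 -1.8   8.6 ] [-0.396  0.331  0.011] [0.66587015 0.00716966 0.22858066] [-0.0064  0.6377  0.7702  0.0068]
```

>>> drive_tool(deltas=[[[255,0,0,0.0005,0,0,0],[255,0,0,0.001,0,0,0],[255,0,0,0.001,0,0,0]]])

```text
clock: 14.45
tcp_pos: [0.6659, 0.0072, 0.2285]
orientation: [-0.006, 0.638, 0.77, 0.007]
wrist_force: [-3.1, -0.7, 11.4]
finger_gap: 0.0148
grip_force: 91.3
```

```bash
python3 - <<'E'
from h import *
s=get_state();print(s['clock'],s['wrist_force'].round(2),s['ft_torque'].round(3),s['tcp_pos'],s['orientation'].round(4))
p,_,_=grab('wrist','w6');p2,_,_=grab('side','s6');p3,_,_=grab('top','t6')
r=lambda a,w,h:cv2.resize(a,(w,h),interpolation=cv2.INTER_CUBIC)
cv2.imwrite('pics/c6.png',np.vstack([np.hstack([r(p[0:120,240:440],500,300),r(p3[140:170,340:390],300,300)]),np.hstack([r(p2[225:275,210:280],400,300),r(p2[165:215,220:290],400,300)])])[:,:,::-1])
A=rq(s['orientation']).as_matrix()
for f,bx in (('s6',((215,235,270,270),(235,175,280,205))),('t6',((260,145,295,185),(345,130,385,170)))):
    q,d,K,T=load(f);P=cloud(d,K,T);h=cv2.cvtColor(q,cv2.COLOR_RGB2HSV)
    for a,b,c,e in bx:
        m=np.zeros(d.shape,bool);m[b:e,a:c]=1
        m&=((h[...,0]<8)|(h[...,0]>172))&(h[...,1]>120)&(P[...,2]>.15)&(P[...,2]<.3);Q=P[m]
        print(f,len(Q),Q.mean(0).round(4) if len(Q) else '',np.percentile(Q[:,2],[5,95]).round(3) if len(Q) else '')
E
```

```text
14.45 [-3.07 -0.73 11.37] [-0.355  0.66  -0.046] [0.66589625 0.00719001 0.22849624] [-0.006   0.6377  0.7703  0.0071]
s6 20 [0.644  0.1291 0.221 ] [0.206 0.241]
s6 0  
t6 18 [0.6621 0.1311 0.2288] [0.217 0.245]
t6 36 [ 0.6984 -0.117   0.2173] [0.193 0.239]
```

View pics/c6.png

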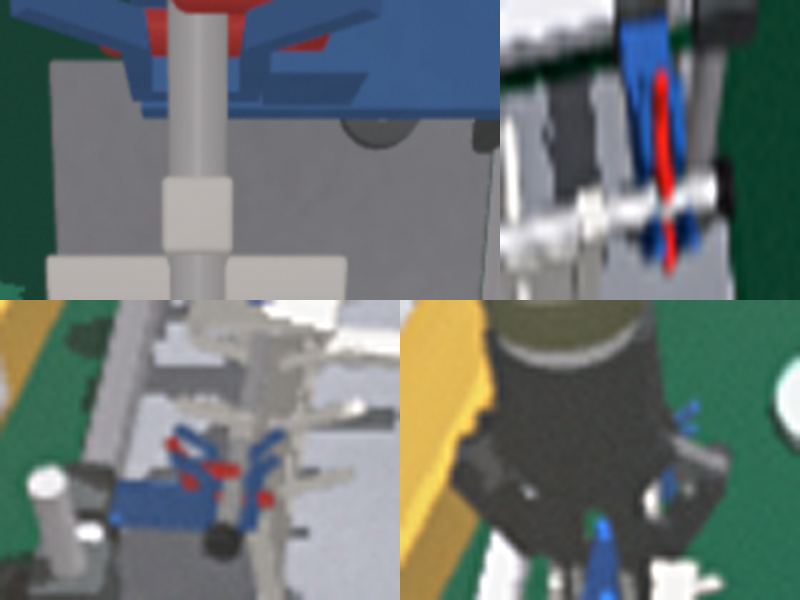

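The left jaw's red bar lies across the rod at about (220,470) in the crop, and the right hook is only partly visible. I'll raise the press to about 15 N and average the force readings.

>>> drive_tool(deltas=[[[255,0,0,0.0005,0,0,0],[255,0,0,0.001,0,0,0],[255,0,0,0.001,0,0,0]]])

```text
clock: 14.98
tcp_pos: [0.6659, 0.0071, 0.2284]
orientation: [-0.006, 0.638, 0.77, 0.007]
wrist_force: [-4.5, -2.0, 16.8]
finger_gap: 0.0148
grip_force: 91.7
```

```bash
cat > av.py <<'E'
from h import *
F=[];M=[];Z=[]
for i in range(12):
    read_camera('top'); s=get_state(); F.append(s['wrist_force']);M.append(s['ft_torque']);Z.append(np.r_[s['tcp_pos'],s['orientation']])
print(s['clock'],'F',np.mean(F,0).round(2),np.std(F,0).round(2),'M',np.mean(M,0).round(3),np.std(M,0).round(3));z=np.mean(Z,0);print(z.round(5))
A=rq(z[3:]).as_matrix();print('slant deg',np.degrees(np.arcsin(A[2,0])).round(3),'x-tilt',np.degrees(np.arcsin(A[2,1])).round(3))
E
python3 av.py; python3 - <<'E'
from h import *
p,d,c=grab('wrist','w7');s=get_state();P=cloud(d,c['mtx'],c['world_from_camera']);A=rq(s['orientation']).as_matrix();L=(P-s['tcp_pos'])@A;h=cv2.cvtColor(p,cv2.COLOR_RGB2HSV)
for lo,hi in((.05,.07),(.103,.111)):
    m=(L[...,0]>lo)&(L[...,0]<hi)&(abs(L[...,1])<.015)&(L[...,2]<.04)&(L[...,2]>0); print('rod',L[m][:,1].min(),L[m][:,1].max(),'axis z',np.percentile(P[m][:,2],90)-.005)
b=(h[...,0]>100)&(h[...,0]<125)&(h[...,1]>120)&(L[...,0]>.1)&(P[...,2]>.15);Q=L[b]
for y in(-.022,-.018,-.014,.014,.018,.022):
    k=abs(Q[:,1]-y)<.002; print(y,np.percentile(P[b][k][:,2],90).round(4) if k.sum()>3 else None)
print('tip z',np.percentile(P[b][:,2],99))
E
```

```text
15.575 F [-3.93 -2.18 15.95] [0.39 0.42 0.55] M [-0.347  0.935  0.004] [0.032 0.028 0.025]
[ 0.66592  0.00716  0.22842 -0.00554  0.63767  0.77025  0.00729]
slant deg 1.022 x-tilt 0.239
rod -0.006851794479298278 0.0031074879735032445 axis z 0.21036922359689195
rod -0.006882073063771532 0.003026731946279077 axis z 0.21134041267362186
-0.022 0.241
-0.018 0.2374
-0.014 0.2336
0.014 0.2367
0.018 0.2401
0.022 0.2404
tip z 0.24144213660030403
```

>>> drive_tool(deltas=[[[255,0,0,-0.0002,0,0,0],[255,0,0,-0.0002,0,0,0],[255,0,0,-0.0002,0,0,0],[255,0,0,-0.0002,0,0,0],[255,0,0,-0.0002,0,0,0],[255,0,0,-0.0002,0,0,0],[255,0,0,-0.0002,0,0,0],[255,0,0,-0.0002,0,0,0],[255,0,0,-0.0002,0,0,0],[255,0,0,-0.0002,0,0,0]]])

```text
clock: 16.88
tcp_pos: [0.6659, 0.0071, 0.2285]
orientation: [-0.006, 0.638, 0.77, 0.007]
wrist_force: [-3.0, -2.2, 15.0]
finger_gap: 0.0152
grip_force: 91.7
```

```bash
python3 av.py; python3 - <<'E'
from h import *
# red jaw points in station frame, top & side & wrist views
O=np.array([.664,.006]);a=np.radians(10.75);ex=np.array([np.cos(a),np.sin(a)]);ey=np.array([-ex[1],ex[0]])
for n in('top','side','wrist'):
    p,d,c=grab(n,n+'8');P=cloud(d,c['mtx'],c['world_from_camera']);h=cv2.cvtColor(p,cv2.COLOR_RGB2HSV)
    X=(P[...,:2]-O)@ex;Y=(P[...,:2]-O)@ey
    r=((h[...,0]<9)|(h[...,0]>170))&(h[...,1]>100)&(P[...,2]>.15)&(P[...,2]<.3)&(abs(X)<.06)
    for sd in(1,-1):
        m=r&(abs(Y-sd*.125)<.02)
        o=np.argsort(X[m]); print(n,sd,[(round(x*1e3),round(z*1e3)) for x,z in zip(X[m][o],P[m][o][:,2])][::max(1,m.sum()//14)])
E
```

```text
17.475 F [-3.47 -2.26 15.2 ] [0.3  0.62 0.45] M [-0.36   0.847  0.028] [0.029 0.038 0.019]
[ 0.66592  0.00717  0.22844 -0.00562  0.63767  0.77026  0.00725]
slant deg 1.026 x-tilt 0.229
top 1 [(4, 227), (8, 224), (9, 228), (11, 230), (14, 229), (15, 226), (17, 228), (19, 223), (20, 229), (21, 236), (22, 223), (22, 230), (22, 229), (23, 236), (24, 233), (25, 240), (25, 246), (25, 238), (27, 241), (44, 202)]
top -1 [(-14, 204), (-11, 203), (-7, 189), (-3, 206), (0, 220), (2, 223), (4, 220), (7, 219), (10, 221), (11, 215), (13, 226), (16, 226), (17, 216), (20, 240), (21, 195), (23, 224), (25, 226), (26, 239), (44, 199)]
side 1 [(-18, 208), (-15, 209), (-14, 204), (-12, 206), (-11, 205), (-3, 222), (-2, 228), (0, 219), (0, 222), (1, 225), (2, 222), (3, 223), (4, 223), (4, 224), (4, 226), (6, 231), (7, 225), (10, 224), (18, 217), (18, 207), (19, 211), (19, 224), (20, 218), (22, 244), (23, 240)]
side -1 []
wrist 1 [(-17, 204), (-8, 206), (-7, 206), (-6, 203), (-5, 207), (-2, 222), (0, 221), (3, 225), (5, 224), (6, 206), (7, 223), (7, 223), (8, 206), (18, 206), (21, 207)]
wrist -1 []
```

Both jaw bars now lie level, just above the rod: z ≈ 222 mm on the left and 220 mm on the right. Each side bears about 10 N, more than a jaw's resistance of up to 7 N. I'll unload, then release.

>>> drive_tool(deltas=[[[255,0,0,-0.001,0,0,0],[255,0,0,-0.002,0,0,0],[255,0,0,-0.003,0,0,0],[255,0,0,-0.003,0,0,0],[255,0,0,-0.003,0,0,0]]])

```text
clock: 18.25
tcp_pos: [0.6658, 0.0072, 0.2286]
orientation: [-0.007, 0.638, 0.77, 0.006]
wrist_force: [1.4, -1.8, 3.9]
finger_gap: 0.0149
grip_force: 90.0
```

>>> drive_tool(deltas=[[[255,0,0,-0.001,0,0,0],[255,0,0,-0.001,0,0,0],[200,0,0,-0.001,0,0,0],[175,0,0,-0.001,0,0,0],[150,0,0,-0.001,0,0,0],[150,0,0,-0.001,0,0,0],[150,0,0,-0.001,0,0,0],[150,0,0,-0.001,0,0,0]]])

```text
clock: 19.25
tcp_pos: [0.6652, 0.0072, 0.2295]
orientation: [-0.007, 0.638, 0.77, 0.006]
wrist_force: [-0.1, 0.1, 0.5]
finger_gap: 0.0351
grip_force: 0.0
```

>>> drive_tool(deltas=[[[150,0,0,-0.005,0,0,0],[150,0,0,-0.015,0,0,0],[150,0,0,-0.035,0,0,0],[150,0,0,-0.065,0,0,0],[150,0,0,-0.1,0,0,0],[150,0,-0.03,-0.14,0,0,0],[150,0,-0.07,-0.17,0,0,0],[150,0,-0.1,-0.18,0,0,0],[150,0,-0.1,-0.18,0,0,0],[150,0,-0.1,-0.18,0,0,0]]])

```text
clock: 20.5
tcp_pos: [0.5681, -0.0149, 0.4097]
orientation: [-0.007, 0.638, 0.77, 0.006]
wrist_force: [0.5, 0.4, 0.1]
finger_gap: 0.0353
grip_force: 0.0
```

```bash
python3 - <<'E'
from h import *
p,d,c=grab('wrist','w9');p2,_,_=grab('side','s9')
r=lambda a,w,h:cv2.resize(a,(w,h),interpolation=cv2.INTER_CUBIC)
cv2.imwrite('pics/c9.png',np.hstack([r(p,480,360),r(p2[150:330,180:340],320,360)])[:,:,::-1])
O=np.array([.664,.006]);a=np.radians(10.75);ex=np.array([np.cos(a),np.sin(a)]);ey=np.array([-ex[1],ex[0]])
for n,(q,dd,K,T) in (('w',load('w9')),('s',load('s9'))):
    P=cloud(dd,K,T);h=cv2.cvtColor(q,cv2.COLOR_RGB2HSV);X=(P[...,:2]-O)@ex;Y=(P[...,:2]-O)@ey
    r=((h[...,0]<9)|(h[...,0]>170))&(h[...,1]>100)&(P[...,2]>.15)&(P[...,2]<.3)&(abs(X)<.06)
    for sd in(1,-1):
        m=r&(abs(Y-sd*.125)<.02);o=np.argsort(X[m]); print(n,sd,[(round(x*1e3),round(z*1e3)) for x,z in zip(X[m][o],P[m][o][:,2])][::max(1,m.sum()//16)])
        m=(abs(X)<.008)&(abs(Y-sd*.107)<.005)&(P[...,2]>.18)&(P[...,2]<.25);print(' rod axis',np.percentile(P[m][:,2],90)-.005 if m.sum() else None)
E
```

```text
w 1 [(-17, 204), (-8, 207), (-2, 224), (0, 225), (3, 223), (5, 225), (7, 225), (9, 206), (11, 226), (13, 225), (16, 226), (18, 228), (19, 237), (20, 234), (22, 239), (23, 243), (25, 242)]
 rod axis 0.2114494119139255
w -1 [(1, 219), (5, 221), (7, 219), (8, 221), (8, 221), (9, 216), (11, 221), (13, 220), (17, 205), (19, 229), (20, 232), (21, 234), (22, 233), (23, 234), (24, 239), (25, 238), (27, 236)]
 rod axis 0.2074262852494677
s 1 [(-17, 205), (-15, 205), (-14, 207), (-13, 209), (-11, 204), (-4, 227), (-2, 226), (-1, 226), (0, 224), (1, 227), (1, 224), (3, 223), (3, 225), (4, 227), (4, 227), (6, 210), (7, 224), (7, 225), (10, 223), (18, 217), (19, 213), (19, 204), (20, 221), (22, 213), (22, 243), (23, 242), (25, 244)]
 rod axis 0.2127023684558557
s -1 [(-16, 199), (-16, 200), (-14, 205), (-12, 197), (-12, 199), (-3, 221), (-3, 217), (0, 218), (0, 219), (3, 220), (4, 215), (7, 218), (7, 219), (16, 213), (18, 217), (19, 213), (20, 220), (22, 211), (22, 235), (23, 234), (25, 237), (26, 234)]
 rod axis 0.2130933244292494
```

View pics/c9.png

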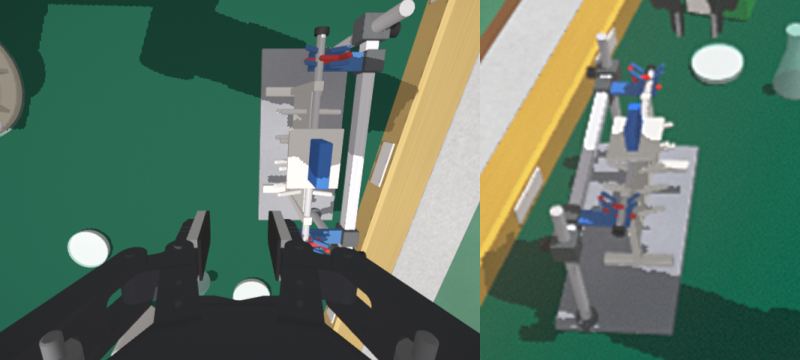

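The rack hangs in both hooks. Both jaws have the same level closed shape over the rod, and the gripper is clear.

```bash
python3 -c "
from workcell import *
print(hand_in())"
```

```text
the job is handed in; nothing more can be done
None
```

The rack hangs with both rod ends in the hooks and both jaws closed by camera and force readings; it was held for over 2 s at about 15–16 N (hooks about 20 N in all), then released and handed in at about 20.6 s.

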